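# Find the balance point of a child's ski

### The arm

A 6-joint arm with a two-finger parallel gripper is mounted at the origin on the work surface. World frame = base frame: x ahead of the robot, y to its left, z up, the work surface at z = 0. Lengths are in m, angles in rad, forces in N, time in s.
With the tool pointing down it reaches from about 0.35 to 0.775 m from the base axis. Payload 7.3 kg.
Tool frame: the origin (TCP) lies midway between the tips of the shut fingers; the grasp point (between the pads) lies 19 mm behind it; z points along the fingers, y is the line along which they close (so a half turn about z gives the same grasp; the last joint's range is limited). The gripper opens to 92 mm and grips with 3 to 60 N. Pads are 19 mm wide; open, the fingers measure 130 mm over their backs; the gripper's body (75 mm by 190 mm) begins 47 mm behind the grasp point.
Start: joints at [1.096, 0.342, 1.524, -0, 1.275, -0.146], TCP at [0.17, 0.497, 0.227] pointing down, gripper open.
Joint ranges: [-2.53, 2.53], [-0.77, 2.02], [0.04, 2.7], [-1, 4.14], [0.28, 2.66], [-3.11, 3.11]. Speed limits (rad/s): [2.57, 2.57, 3.14, 3.14, 3.14, 3.14].

### API

Orientations are given as a rotation vector (axis times angle).
In Python, from plant import observe, read_camera, job_done, find_in, trace gives the robot as it stands. The module is installed in compiled form; this text tells all that it offers.
- The arm moves only by the shell command python3 -m creep 'ROWS'. ROWS is JSON, a list that holds one entry, the list of rows, each a list of 5 numbers: the opening in per cent of the stroke, from 0 (shut) to 100 (fully open), then the shift along the tool's x, y, z as a fraction of full scale, then the turn about the tool's z as a fraction of full scale. A call has 1 to 12 rows; each row is the pose to reach, as a shift and turn from the pose commanded when the call began, along the tool's axes at that moment; what a row does not reach only later rows make up. Full scale, the value 1, is 0.2 m for a shift and pi/4 rad for a turn. A row lasts 1/10 s, in which the tool goes at most 50 mm and 8.59 degrees, less where a joint would pass 70% of its speed; a pose out of reach is approached as far as the arm can. A call with a number of a shift or a turn outside -1 to 1 is refused whole. A call with a gripper value outside its range is refused whole. The fingers move at their own pace and stop on an object; the grip force is fixed at half the most. Time passes only in rows, so rows that repeat a pose let the fingers close. It gives the time, the measured TCP pose, the force, the opening and the grip force at its end, in the units of the state.
- observe(): the state, without advancing time (a new reading comes with each control period).
- read_camera(name): name is "side" or "top"; returns a dict with "image" (400x640x3 uint8, red, green, blue), "fov_y" (degrees; the focal length in pixels is half the picture's height over the tangent of half this angle, whatever the lens; pixels are square), "cx", "cy" (the principal point, pixels), "distortion" ([k1, k2, p1, p2, k3] as OpenCV has them; the pictures are not rectified), "pose" (4x4, takes a point from camera to world coordinates). Camera axes: x right, y down, z forward; pixel columns grow to the right and rows downward; lengths in m; the calibration is good to about 2 mm. A picture is of the moment at which its call begins. There is no depth.
- job_done(): hands the job in; it is judged then, once.
Trained networks look in the newest picture that a camera, given by its name, has taken for a name from the list of things; names that differ only in an ending like _2 or _b are one class to them, and where a whole thing is asked for, a point or a joint stands for the part that bears it (a point fixed in the world has none). Each returns a list of dicts, best first, with "score" (0 to 1); they miss things now and then, are a little off and sometimes report something else, mostly with a low value. They report only what shows in the picture. A call takes as long as a camera call. They do not tell look-alikes from the thing itself.
- find_in(camera, thing): "extent" ([left, top, right, bottom] in pixels, round what is visible of it).
- trace(camera, thing): "region" (400x640 bool, what is visible of it) and "extent" ([left, top, right, bottom] in pixels, round what is visible of it).
The state is a dict: "clock": time; "joint_pos": joint angles; "joint_vel": joint speeds; "joint_efforts": joint torques, N m; "tool_pos": TCP position; "ee_rot": TCP orientation; "wrist_force": force on the tool from outside, world axes, zero at the start; "wrist_torque": the same for the moment, N m; "grip_width": opening from 0.0 (shut) to 1.0 (fully open); "gripper_force": force on a finger pad.
Only numpy, scipy, OpenCV 4.12 (cv2) and the standard library are available. Lean on these libraries where they do the work, as an engineer would, in place of code of your own. Each camera call takes 0.05 s, during which the arm holds its last target. There are 200 camera calls.

### The job

Before the binding goes on I need this child's ski balanced: lift it level off its support, feel where its balance point lies by how it pulls on the hand, and leave it resting level by itself, square across the edge of the balance stand. Keep it from tipping down at either end at any time, set it down gently, and leave the things lying around where they are.

Things in the scene. Friction and masses are not known exactly. Their poses are not given: they have to be found in the camera images.
- ski_mid (a point): centre of the child's cross-country ski, a rigid bar 900 mm long, 52 mm wide, grey top, pale sides, black underside. Point: half-way along, across and up its thickness (10 mm above the flat underside). Axes: y along the ski to the upturned tip, z up out of its top. The middle 260 mm are 20 mm thick with flat top, sides and underside: grip across the 52 mm
- ski_front (a point): point inside the ski 300 mm from ski_mid along its +y, towards the upturned tip, at the height of ski_mid (the tip itself is 450 mm from ski_mid and turns up 37 mm)
- ski_rear (a point): point inside the ski 300 mm from ski_mid along its -y, towards the flat tail, at the height of ski_mid (the tail itself is 450 mm from ski_mid)
- ski: the same ski; origin on its underside below ski_mid, same axes. It thins to 7 mm towards the ends and weighs 0.3 to 0.7 kg. Its balance point differs from ski to ski: on the centre line, up to 90 mm either way from ski_mid, it cannot be seen, only felt
- support: fixed pine support on which the ski lies at first, along its y: a board 560 x 70 x 16 mm with an upright 220 mm either side of its middle. The rubber pads on them (78 x 30 mm) are 85 mm above the bench; low cheeks, 64 mm apart, stand 8 mm above the pads beside the ski. Origin under the middle of the board; z up
- edge (a point): middle of the top of the balance stand's edge, 80 mm above the bench: a flat top 12 mm wide (along y) and 36 mm long (along x), narrower than the ski so that fingers pass either side. The ski goes across it, length along this y axis, either way round. It stays level by itself only if its balance point is over the 12 mm
- stand: the fixed balance stand: a steel foot 110 x 120 x 8 mm and an aluminium upright 36 mm wide (x), 12 mm thick (y) over its top 22 mm, widening to 34 mm at the foot. Origin under the middle of its foot on the bench; same axes as the edge
- carabiner_a_mid (a point): silver carabiner, 100 x 60 x 10 mm, lying flat (not to be moved); its centre
- carabiner_b_mid (a point): second silver carabiner, same size (not to be moved); its centre
- carabiner_c_mid (a point): third silver carabiner, same size (not to be moved); its centre
- belay_mid (a point): blue belay device, 90 x 45 x 30 mm (not to be moved); its centre
- nut_tool_mid (a point): flat steel nut tool, 200 x 22 x 4 mm (not to be moved); its centre
- headlamp_mid (a point): grey headlamp without band, 40 x 80 x 55 mm (not to be moved); its centre
Mind the look-alikes: they are no part of the job. What is shaped like the stand but brown is not meant.

How it is judged:
By the outcome, as a careful person would: the job done as asked, in the order asked, and still so for the second after the job is handed in, with the robot touching nothing.
It also fails if it takes over 64 s, if anything falls off the work surface, if the arm or the gripper's body presses on something with over 40 N, if the wrist force passes 120 N, or if a joint passes its speed limit or range.

## Working session

There is one attempt and no reset: what is moved stays moved. The work goes in short steps, Python scripts to look and compute and a shell command to move; the robot and the scene stay as the last step left them, time stands still between calls to the robot, and variables do not carry over. Pictures are saved under pics/ and viewed, at most 10 in all, crops included, and the job is handed in when it is done.

```bash
mkdir -p pics; cat > h.py <<'E'
import numpy as np, cv2
from plant import *
def K(c):
    f=200/np.tan(np.radians(c["fov_y"])/2)
    return np.array([[f,0,c["cx"]],[0,f,c["cy"]],[0,0,1.]])
def ray(c,uv):
    p=cv2.undistortPoints(np.array(uv,float).reshape(-1,1,2),K(c),np.array(c["distortion"],float)).reshape(-1,2)
    P=np.array(c["pose"]); d=np.c_[p,np.ones(len(p))]@P[:3,:3].T
    return P[:3,3],d
def at_z(c,uv,z):
    o,d=ray(c,uv); return o+d*((z-o[2])/d[:,2])[:,None]
def proj(c,X):
    P=np.linalg.inv(np.array(c["pose"])); 
    return cv2.projectPoints(np.array(X,float).reshape(-1,1,3),cv2.Rodrigues(P[:3,:3])[0],P[:3,3],K(c),np.array(c["distortion"],float))[0].reshape(-1,2)
def save(c,name): cv2.imwrite("pics/"+name,c["image"][:,:,::-1])
E
python3 - <<'E'
from h import *
np.set_printoptions(precision=3,suppress=True)
ims=[]
for n in ["top","side"]:
    c=read_camera(n); save(c,n+"0.png"); print(n,c["fov_y"],np.array(c["pose"]).round(3).tolist())
    for t in ["ski","support","stand","carabiner_a_mid","belay_mid","nut_tool_mid","headlamp_mid"]:
        for r in find_in(n,t)[:4]:
            e=r["extent"]; print(t,round(r["score"],2),np.round(e),at_z(c,[[(e[0]+e[2])/2,(e[1]+e[3])/2]],0.0)[0][:2])
s=observe(); print(s)
E
```

```text
top 43.65580712312275 [[0.015, -0.995, 0.098, 0.378], [-1.0, -0.015, 0.004, -0.019], [-0.002, -0.098, -0.995, 1.449], [0.0, 0.0, 0.0, 1.0]]
ski 0.66 [149. 208. 486. 241.] [0.44  0.009]
ski 0.55 [300. 133. 343. 173.] [0.65 0.  ]
support 0.63 [230. 209. 423. 243.] [ 0.437 -0.017]
support 0.48 [148. 210. 486. 244.] [0.433 0.009]
stand 0.83 [299. 132. 342. 173.] [0.652 0.004]
stand 0.81 [206. 267. 255. 315.] [0.246 0.255]
stand 0.7 [386. 274. 432. 316.] [ 0.243 -0.257]
stand 0.24 [146. 208. 484. 241.] [0.44  0.017]
carabiner_a_mid 0.72 [286. 177. 318. 197.] [0.549 0.057]
belay_mid 0.69 [357.  99. 379. 122.] [ 0.781 -0.136]
nut_tool_mid 0.49 [336. 178. 401. 189.] [ 0.562 -0.137]
headlamp_mid 0.82 [447. 178. 478. 195.] [ 0.558 -0.413]
side 55.133041167272815 [[0.785, -0.401, 0.472, -0.062], [-0.62, -0.516, 0.592, -0.723], [0.006, -0.757, -0.654, 0.853], [0.0, 0.0, 0.0, 1.0]]
ski 0.8 [214. 129. 419. 292.] [0.512 0.001]
support 0.77 [239. 162. 374. 285.] [ 0.451 -0.027]
stand 0.95 [328. 177. 371. 207.] [0.663 0.005]
stand 0.83 [186. 183. 226. 215.] [0.251 0.278]
stand 0.63 [264. 281. 327. 334.] [ 0.245 -0.254]
carabiner_a_mid 0.26 [334. 207. 378. 247.] [ 0.564 -0.135]
belay_mid 0.73 [390. 189. 414. 206.] [ 0.784 -0.128]
belay_mid 0.48 [212. 130. 416. 296.] [ 0.499 -0.004]
nut_tool_mid 0.51 [336. 212. 380. 248.] [ 0.559 -0.149]
headlamp_mid 0.59 [408. 260. 439. 288.] [ 0.587 -0.388]
{'clock': 0.8, 'joint_pos': array([ 1.096,  0.342,  1.524,  0.   ,  1.275, -0.146]), 'joint_vel': array([-0.   ,  0.001,  0.   ,  0.   ,  0.   ,  0.   ]), 'joint_efforts': array([  0.001, -43.107, -24.448,   0.072,   0.048,  -0.   ]), 'tool_pos': array([0.17 , 0.497, 0.227]), 'ee_rot': array([-0.514, -3.099, -0.   ]), 'wrist_force': array([-0.636,  0.159,  0.299]), 'wrist_torque': array([-0.029, -0.033, -0.028]), 'gripper_force': 0.0, 'grip_width': 1.0001283334643871}
```

View pics/top0.png

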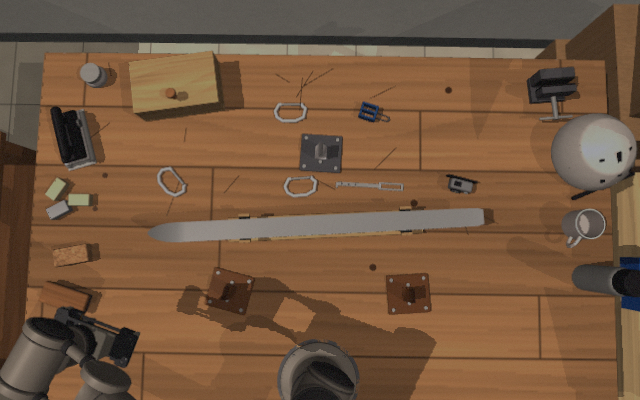

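View pics/side0.png

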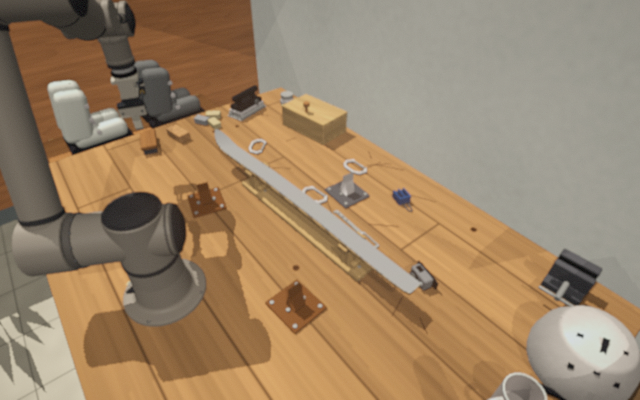

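The grey stand at top (321,153) / side (349,192) is the one meant: aluminium and steel. The two at top (230,290) and (408,293) are brown look-alikes. The ski runs from its pointed tip at (152,232) to the tail at (484,217).

```bash
cat > m.py <<'E'
from h import *
np.set_printoptions(precision=4,suppress=True)
c=read_camera("top")
r=trace("top","ski")[0]; m=r["region"]; print("ski",r["score"],r["extent"],m.sum())
v,u=np.nonzero(m); X=at_z(c,np.c_[u,v],0.1)[:,:2]
# centre line by columns: fit over mid portion
mu=X.mean(0); w,V=np.linalg.eigh(np.cov((X-mu).T)); d=V[:,1]*np.sign(V[1,1]); 
s=(X-mu)@d; n=(X-mu)@np.array([d[1],-d[0]])
print("dir deg from y",np.degrees(np.arctan2(-d[0],d[1])),"s range",s.min(),s.max(),"mid",mu+d*(s.min()+s.max())/2)
k=abs(s)<.13; print("width",np.percentile(n[k],[1,50,99]))
a=max(trace("top","stand"),key=lambda r:r["score"]*(150<sum(r["extent"][0::2])/2*.5+80))
for r in trace("top","stand"):
    e=r["extent"]
    if 300<(e[0]+e[2])/2<345 and (e[1]+e[3])/2<180:
        v,u=np.nonzero(r["region"]); b=cv2.minAreaRect(at_z(c,np.c_[u,v],0.008)[:,:2].astype(np.float32)); print("foot",r["score"],b)
i=c["image"][120:190,285:360]; j=None
c2=read_camera("side"); j=c2["image"][165:220,315:385]
A=cv2.resize(i,None,fx=5,fy=5,interpolation=3); B=cv2.resize(j,None,fx=5,fy=5,interpolation=3)
C=np.zeros((max(A.shape[0],B.shape[0]),A.shape[1]+B.shape[1],3),np.uint8); C[:A.shape[0],:A.shape[1]]=A; C[:B.shape[0],A.shape[1]:]=B
cv2.imwrite("pics/crop1.png",C[:,:,::-1])
E
python3 m.py
```

```text
ski 0.73 [151.9, 209.6, 482.9, 240.3] 6459
dir deg from y 3.7895738409838633 s range -0.45591434722062113 0.4535034020869839 mid [0.436  0.0113]
width [-0.0261  0.0001  0.0263]
foot 0.74 ((0.649710476398468, 0.0035812221467494965), (0.12021591514348984, 0.11481344699859619), 87.6426773071289)
```

View pics/crop1.png

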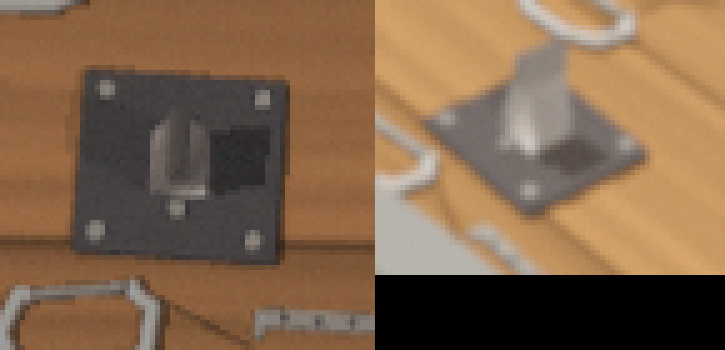

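Crop: the grey steel foot has corners at about (302,134), (343,136), (341,172), (299,169). The bare aluminium upright has its edge running up the picture (about world x). This is the stand meant.

```bash
python3 - <<'E'
from h import *
np.set_printoptions(precision=4,suppress=True)
c=read_camera("top")
P=at_z(c,[[302,133.6],[342.6,136.4],[340.6,172.4],[299.4,169.4]],.008)[:,:2]; print(P, P.mean(0))
x=(P[0]+P[1]-P[2]-P[3])/2; y=(P[0]+P[3]-P[1]-P[2])/2
print("len",np.linalg.norm(x),np.linalg.norm(y),"x ang",np.degrees(np.arctan2(x[1],x[0])),"y ang from y",np.degrees(np.arctan2(-y[0],y[1])))
# trace-based contour angle & predicted edge vs image
for a in (2.4-5,-2.4,-4):
    pass
th=np.radians(np.degrees(np.arctan2(x[1],x[0])));R=np.array([[np.cos(th),-np.sin(th)],[np.sin(th),np.cos(th)]])
m=P.mean(0)
E=[np.r_[m+R@[sx*.018,sy*.006],.08] for sx,sy in((1,1),(1,-1),(-1,-1),(-1,1))]
uv=proj(c,E); print("edge in crop px",(uv-[285,120])*5)
c2=read_camera("side"); uv2=proj(c2,E); print("side crop px",(uv2-[315,165])*5+[375,0])
# goal of first move
s=observe(); Rt=cv2.Rodrigues(s["ee_rot"])[0]; print(Rt)
d=Rt.T@(np.array([.436,.011,.20])-s["tool_pos"]); print("shift tool",d/.2)
ty=Rt[:,1]; print("tool y ang",np.degrees(np.arctan2(ty[1],ty[0])))
E
```

```text
[[ 0.7057  0.0586]
 [ 0.6991 -0.0608]
 [ 0.5923 -0.0562]
 [ 0.5994  0.064 ]] [0.6491 0.0014]
len 0.10668572662932867 0.11996435909843288 x ang -2.692515118110825 y ang from y -3.2652152848387144
edge in crop px [[170.5817 107.968 ]
 [192.0795 109.2745]
 [188.022  172.9092]
 [166.4677 171.5941]]
side crop px [[558.7664  38.7865]
 [570.2574  47.6961]
 [528.0593  66.8396]
 [516.6647  57.7056]]
[[-0.9464  0.3229  0.0001]
 [ 0.3229  0.9464  0.0001]
 [-0.      0.0001 -1.    ]]
shift tool [-2.0455 -1.8692  0.1335]
tool y ang 71.16246645078908
```

```bash
cat > g.py <<'E'
import sys; from h import *
np.set_printoptions(precision=4,suppress=True)
# usage g.py x y z angdeg : shift in full-scale units from measured pose; ang= wanted tool-y angle deg from world x
x,y,z,a=map(float,sys.argv[1:5]); s=observe(); R=cv2.Rodrigues(s["ee_rot"])[0]
t=np.degrees(np.arctan2(R[1,1],R[0,1])); da=(a-t+90)%180-90
print("clock",s["clock"],"pos",s["tool_pos"],"tooly",t,"tilt",R[2],"q6",s["joint_pos"][5])
print("shift",R.T@(np.array([x,y,z])-s["tool_pos"])/.2,"turn",-da/45,"| F",s["wrist_force"],"M",s["wrist_torque"],"grip",s["grip_width"],s["gripper_force"])
E
python3 -m creep '[[[100,-0.125,-0.125,0,0.09],[100,-0.25,-0.25,0,0.18],[100,-0.375,-0.375,0,0.28],[100,-0.5,-0.5,0,0.37],[100,-0.625,-0.625,0,0.46],[100,-0.75,-0.75,0,0.56],[100,-0.875,-0.875,0,0.65],[100,-1,-1,0,0.75]]]'; python3 g.py .436 .011 .2 3.8
```

```text
clock: 1.95
tool_pos: [0.2946, 0.2418, 0.2269]
ee_rot: [1.395, 2.814, 0.001]
wrist_force: [0.6, 1.3, -0.3]
grip_width: 0.998
gripper_force: 0.0
clock 1.95 pos [0.2946 0.2418 0.2269] tooly 37.253288777081146 tilt [-0.0001  0.0008 -1.    ] q6 -0.16485841477940125
shift [-1.3463 -0.136   0.1347] turn 0.74340641726847 | F [ 0.6076  1.3328 -0.2932] M [-0.0058 -0.0261 -0.0097] grip 0.9977115607874115 0.0
```

```bash
python3 -m creep '[[[100,-0.14,-0.02,0,0.1],[100,-0.28,-0.04,0,0.21],[100,-0.43,-0.06,0,0.32],[100,-0.57,-0.08,0,0.43],[100,-0.71,-0.1,0,0.53],[100,-0.86,-0.12,0,0.64],[100,-1,-0.135,0,0.745],[100,-1,-0.135,0,0.745]]]'; python3 g.py .436 .011 .16 3.8
```

```text
clock: 2.75
tool_pos: [0.3958, 0.0656, 0.2268]
ee_rot: [2.15, 2.289, 0.0]
wrist_force: [-0.6, 1.3, -0.7]
grip_width: 1.0
gripper_force: 0.0
clock 2.75 pos [0.3958 0.0656 0.2268] tooly 3.59585490167636 tilt [-0.0007  0.0011 -1.    ] q6 -0.0893810066247512
shift [-0.2848  0.1829  0.3344] turn -0.004536557740525243 | F [-0.633   1.3152 -0.6847] M [-0.0806 -0.0109 -0.0228] grip 1.0000648956857159 0.0
```

```bash
python3 -m creep '[[[100,-0.14,0.09,0.1,0],[100,-0.285,0.183,0.25,0],[100,-0.285,0.183,0.33,0],[100,-0.285,0.183,0.33,0],[100,-0.285,0.183,0.33,0]]]'; cat > fm.py <<'E'
import sys; from h import *
# average wrist reading over n camera periods; world moment -> in ski axes (cross axis)
n=int(sys.argv[1]); A=[]
for i in range(n):
    c=read_camera("top"); s=observe(); A.append(np.r_[s["wrist_force"],s["wrist_torque"],s["gripper_force"],s["grip_width"]])
A=np.array(A); print("F M mean",A.mean(0).round(4),"std",A.std(0).round(4)); print("clock",s["clock"],s["tool_pos"].round(4))
if len(sys.argv)>2: save(c,sys.argv[2])
E
python3 fm.py 8 ; python3 - <<'E'
exec(open("m.py").read().split("a=max")[0])
import subprocess
E
python3 g.py .436 .011 .076 3.8
```

```text
clock: 3.25
tool_pos: [0.4344, 0.014, 0.1611]
ee_rot: [-2.143, -2.296, 0.0]
wrist_force: [-0.2, 0.4, -0.2]
grip_width: 0.998
gripper_force: 0.0
F M mean [ 0.0982 -0.1163  0.0861 -0.0955  0.044  -0.0062  0.      1.001 ] std [0.4929 0.4557 0.3643 0.0188 0.033  0.0306 0.     0.0023]
clock 3.65 [0.4348 0.0136 0.1612]
ski 0.88 [150.1, 209.5, 482.5, 240.4] 4917
dir deg from y 3.7713387247085453 s range -0.448388964567247 0.4605357957307571 mid [0.4358 0.0115]
width [-0.0252  0.0001  0.026 ]
clock 3.75 pos [0.4347 0.0135 0.161 ] tooly 3.8989179229980024 tilt [-0.      0.0005 -1.    ] q6 -0.21375026842817713
shift [-0.0129  0.0054  0.4248] turn 0.0021981760666221818 | F [0.2401 0.082  0.3354] M [-0.0956  0.0087 -0.0126] grip 1.0000641433003084 0.0
```

```bash
python3 -m creep '[[[100,-0.013,0.005,0.1,0],[100,-0.013,0.005,0.2,0],[100,-0.013,0.005,0.3,0],[100,-0.013,0.005,0.37,0],[100,-0.013,0.005,0.41,0],[100,-0.013,0.005,0.425,0],[100,-0.013,0.005,0.425,0],[100,-0.013,0.005,0.425,0]]]'; python3 fm.py 16; python3 -m creep '[[[55,0,0,0,0],[55,0,0,0,0],[55,0,0,0,0],[50,0,0,0,0],[50,0,0,0,0],[50,0,0,0,0],[50,0,0,0,0],[50,0,0,0,0]]]'
```

```text
clock: 4.55
tool_pos: [0.4363, 0.0108, 0.0763]
ee_rot: [2.144, 2.295, 0.001]
wrist_force: [-0.6, 0.5, -0.5]
grip_width: 1.001
gripper_force: 0.0
F M mean [ 0.0121 -0.141  -0.0114 -0.1005  0.0434 -0.0041  0.      1.    ] std [0.4307 0.6693 0.5918 0.0297 0.027  0.0299 0.     0.0019]
clock 5.35 [0.4358 0.0109 0.0757]
clock: 6.15
tool_pos: [0.4354, 0.0109, 0.0757]
ee_rot: [-2.144, -2.295, 0.001]
wrist_force: [-2.9, -0.2, 1.6]
grip_width: 0.56
gripper_force: 30.0
```

```bash
python3 -m creep '[[[50,0,0,-0.003,0],[50,0,0,-0.006,0],[50,0,0,-0.01,0],[50,0,0,-0.01,0],[50,0,0,-0.01,0],[50,0,0,-0.01,0]]]'; python3 fm.py 12
```

```text
clock: 6.75
tool_pos: [0.4358, 0.0109, 0.0776]
ee_rot: [-2.145, -2.295, -0.0]
wrist_force: [-0.2, 0.2, -5.6]
grip_width: 0.564
gripper_force: 30.0
F M mean [-3.00000e-04 -4.54000e-02 -5.44650e+00  1.46000e-02  3.42000e-02
 -2.60000e-03  2.99981e+01  5.63400e-01] std [5.152e-01 5.567e-01 5.286e-01 3.710e-02 2.250e-02 3.440e-02 1.000e-04
 2.400e-03]
clock 7.35 [0.4358 0.0109 0.0777]
```

```bash
python3 -m creep '[[[50,0,0,-0.005,0],[50,0,0,-0.01,0],[50,0,0,-0.015,0],[50,0,0,-0.015,0],[50,0,0,-0.015,0],[50,0,0,-0.015,0]]]'; python3 fm.py 12
```

```text
clock: 7.95
tool_pos: [0.4358, 0.0109, 0.0807]
ee_rot: [-2.145, -2.295, -0.0]
wrist_force: [-0.9, -0.3, -5.9]
grip_width: 0.563
gripper_force: 30.0
F M mean [ 8.00000e-03  1.94500e-01 -5.63490e+00  2.22000e-02  4.74000e-02
  1.30000e-03  2.99981e+01  5.64400e-01] std [4.573e-01 3.121e-01 4.107e-01 3.360e-02 3.810e-02 2.900e-02 1.000e-04
 2.300e-03]
clock 8.55 [0.4358 0.0109 0.0807]
```

```bash
python3 -m creep '[[[50,0,0,0.006,0],[50,0,0,0.012,0],[50,0,0,0.018,0],[50,0,0,0.022,0],[50,0,0,0.025,0],[50,0,0,0.025,0],[70,0,0,0.025,0],[70,0,0,0.025,0],[70,0,0,0.025,0],[70,-0.05,0,0.025,0],[70,-0.11,0,0.025,0],[70,-0.11,0,0.025,0]]]'; python3 fm.py 10;  python3 -m creep '[[[50,0,0,0,0],[50,0,0,0,0],[50,0,0,0,0],[50,0,0,0,0],[50,0,0,-0.005,0],[50,0,0,-0.01,0],[50,0,0,-0.015,0],[50,0,0,-0.02,0],[50,0,0,-0.025,0],[50,0,0,-0.025,0],[50,0,0,-0.025,0],[50,0,0,-0.025,0]]]'; python3 fm.py 20
```

```text
clock: 9.75
tool_pos: [0.4378, -0.0127, 0.0758]
ee_rot: [2.146, 2.293, 0.0]
wrist_force: [0.3, 0.5, -1.2]
grip_width: 0.701
gripper_force: 0.0
F M mean [-0.1205  0.3024  0.0176 -0.0903  0.0347 -0.0023  0.      0.7004] std [0.3247 0.392  0.5909 0.0265 0.0329 0.0333 0.     0.002 ]
clock 10.25 [ 0.4373 -0.0109  0.0757]
clock: 11.45
tool_pos: [0.4373, -0.0111, 0.0807]
ee_rot: [-2.145, -2.295, -0.0]
wrist_force: [1.0, -0.0, -5.4]
grip_width: 0.566
gripper_force: 30.0
F M mean [-1.81000e-02  1.52800e-01 -5.56480e+00 -1.13600e-01  4.16000e-02
 -1.29000e-02  2.99978e+01  5.63800e-01] std [4.686e-01 3.870e-01 6.490e-01 2.910e-02 3.070e-02 3.250e-02 1.000e-04
 2.400e-03]
clock 12.45 [ 0.4373 -0.0111  0.0807]
```

```bash
python3 -m creep '[[[50,0,0,-0.03,0],[50,0,0,-0.07,0],[50,0,0,-0.12,0],[50,0,0,-0.17,0],[50,0,0,-0.21,0],[50,0,0,-0.22,0],[50,0,0,-0.22,0]]]'; python3 g.py .6493 .0003 .125 -2.7
```

```text
clock: 13.15
tool_pos: [0.4375, -0.0111, 0.1252]
ee_rot: [2.144, 2.295, 0.001]
wrist_force: [-0.1, 0.1, -5.4]
grip_width: 0.56
gripper_force: 30.0
clock 13.15 pos [ 0.4375 -0.0111  0.1252] tooly 3.8857153090434884 tilt [-0.0002  0.001  -1.    ] q6 -0.268828879414778
shift [-0.0148  1.0604  0.0019] turn 0.1463492290898554 | F [-0.0898  0.1269 -5.4436] M [-0.0982  0.0365  0.0244] grip 0.5602418374082624 29.997766613960266
```

```bash
python3 -m creep '[[[50,0,0.03,0,0.005],[50,0,0.1,0,0.015],[50,0,0.2,0,0.03],[50,-0.005,0.31,0,0.045],[50,-0.005,0.42,0,0.06],[50,-0.01,0.53,0,0.075],[50,-0.01,0.64,0,0.09],[50,-0.01,0.75,0,0.105],[50,-0.015,0.85,0,0.12],[50,-0.015,0.92,0,0.135],[50,-0.015,0.97,0,0.142],[50,-0.015,1,0,0.146]]]'; python3 -m creep '[[[50,0,0.03,0,0],[50,0,0.06,0,0],[50,0,0.06,0,0],[50,0,0.06,0,0]]]'; python3 fm.py 14 hover.png; python3 -c "
import sys;exec(open('m.py').read().split('a=max')[0])"; python3 g.py .6493 .0003 .08 -2.7
```

```text
clock: 14.35
tool_pos: [0.6376, -0.0004, 0.1233]
ee_rot: [-2.272, -2.168, 0.001]
wrist_force: [-0.0, -0.3, -6.5]
grip_width: 0.566
gripper_force: 30.0
clock: 14.75
tool_pos: [0.6488, -0.0011, 0.1246]
ee_rot: [-2.273, -2.169, 0.0]
wrist_force: [-0.0, 0.6, -5.8]
grip_width: 0.565
gripper_force: 30.0
F M mean [ 1.68700e-01 -2.64000e-02 -5.67130e+00 -1.19500e-01  5.31000e-02
 -4.40000e-03  2.99978e+01  5.64600e-01] std [4.021e-01 4.393e-01 4.471e-01 2.380e-02 3.650e-02 3.310e-02 1.000e-04
 1.400e-03]
clock 15.45 [ 0.649  -0.0011  0.1247]
ski 0.63 [145.0, 127.8, 485.4, 161.6] 5571
dir deg from y -2.8659525680489404 s range -0.4655663020942608 0.47601024068147946 mid [0.6608 0.0233]
width [-0.0271  0.0006  0.0285]
clock 15.55 pos [ 0.649  -0.0011  0.1247] tooly -2.684222384822913 tilt [ 0.0001  0.     -1.    ] q6 -0.07288902710064904
shift [0.0069 0.0009 0.2235] turn 0.00035061367060191314 | F [ 0.5257  0.7779 -5.7586] M [-0.0982  0.0539  0.0491] grip 0.5606612588694386 29.99775141477585
```

View pics/hover.png

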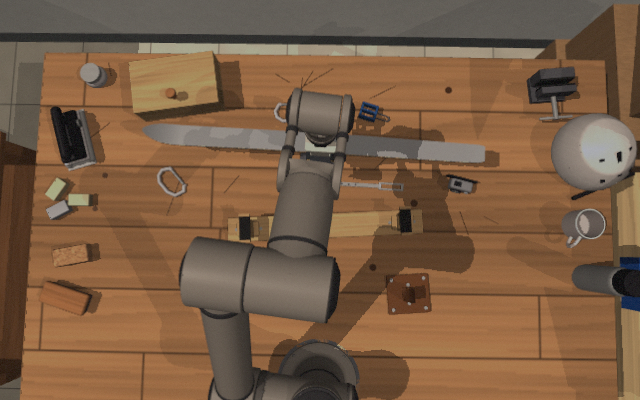

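The picture shows the ski hovering over the stand, tip at (146,130), tail at (484,154), with the support empty. The ski lies square to the stand to within 0.3°.

```bash
python3 -m creep '[[[50,0.003,0.001,0.02,0],[50,0.003,0.001,0.05,0],[50,0.003,0.001,0.09,0],[50,0.003,0.001,0.13,0],[50,0.003,0.001,0.17,0],[50,0.003,0.001,0.2,0],[50,0.003,0.001,0.225,0],[50,0.003,0.001,0.24,0],[50,0.003,0.001,0.25,0],[50,0.003,0.001,0.25,0],[50,0.003,0.001,0.25,0]]]'; python3 fm.py 6; python3 -m creep '[[[50,0,0,0.0025,0],[50,0,0,0.005,0],[50,0,0,0.0075,0],[50,0,0,0.01,0],[50,0,0,0.0125,0],[50,0,0,0.0125,0]]]';  python3 fm.py 3
```

```text
clock: 16.65
tool_pos: [0.6495, -0.0005, 0.075]
ee_rot: [2.273, 2.169, 0.001]
wrist_force: [-0.5, -0.8, -5.6]
grip_width: 0.563
gripper_force: 30.0
F M mean [ 1.75200e-01  6.98000e-02 -5.85670e+00 -1.25800e-01  4.14000e-02
 -3.30000e-03  2.99978e+01  5.63600e-01] std [5.540e-01 2.801e-01 4.326e-01 1.820e-02 4.170e-02 3.540e-02 1.000e-04
 2.000e-03]
clock 16.95 [ 6.494e-01 -5.000e-04  7.490e-02]
clock: 17.55
tool_pos: [0.6492, -0.0005, 0.0721]
ee_rot: [-2.273, -2.169, -0.0]
wrist_force: [-0.0, -0.2, -5.2]
grip_width: 0.564
gripper_force: 30.0
F M mean [-2.85700e-01  2.93100e-01 -5.44540e+00 -1.39200e-01  6.84000e-02
 -2.87000e-02  2.99978e+01  5.63000e-01] std [1.242e-01 3.645e-01 3.671e-01 1.910e-02 2.320e-02 2.290e-02 1.000e-04
 1.000e-03]
clock 17.7 [ 6.493e-01 -5.000e-04  7.220e-02]
```

```bash
python3 - <<'E'
from h import *
c=read_camera("side"); i=c["image"][120:270,200:440]
cv2.imwrite("pics/side1.png",cv2.resize(i,None,fx=3.3,fy=3.3,interpolation=3)[:,:,::-1])
E
```

```text
(no output)
```

View pics/side1.png

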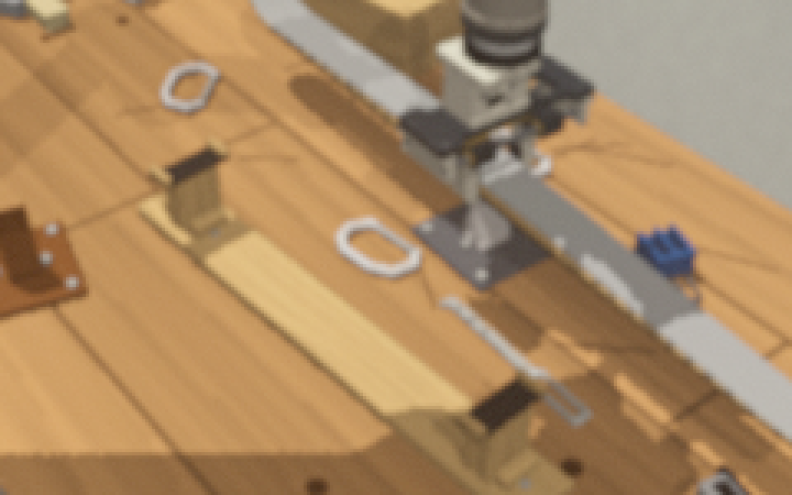

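The side crop shows the ski just above the stand's edge, near crop (490,175), with the fingers passing either side of the upright. It looks level.

```bash
python3 -m creep '[[[50,0,0,0.002,0],[50,0,0,0.004,0],[50,0,0,0.006,0],[50,0,0,0.007,0],[50,0,0,0.007,0],[50,0,0,0.007,0]]]'; python3 fm.py 4
```

```text
clock: 18.35
tool_pos: [0.6493, -0.0005, 0.0708]
ee_rot: [-2.273, -2.169, -0.0]
wrist_force: [0.2, 0.1, -5.3]
grip_width: 0.566
gripper_force: 30.0
F M mean [ 1.57900e-01  1.12400e-01 -5.76490e+00 -1.24500e-01  5.19000e-02
 -4.40000e-03  2.99978e+01  5.66700e-01] std [5.088e-01 5.739e-01 1.512e-01 6.450e-02 2.890e-02 3.150e-02 1.000e-04
 2.600e-03]
clock 18.55 [ 6.493e-01 -5.000e-04  7.080e-02]
```

```bash
python3 -m creep '[[[50,0,0,0.001,0],[50,0,0,0.002,0],[50,0,0,0.002,0],[50,0,0,0.002,0]]]'; python3 fm.py 4; python3 -m creep '[[[50,0,0,0.001,0],[50,0,0,0.002,0],[50,0,0,0.002,0],[50,0,0,0.002,0]]]'; python3 fm.py 4
```

```text
clock: 18.95
tool_pos: [0.6493, -0.0005, 0.0708]
ee_rot: [2.273, 2.169, 0.0]
wrist_force: [-1.6, 0.3, -0.8]
grip_width: 0.561
gripper_force: 30.0
F M mean [-2.00330e+00  1.21800e-01 -7.95000e-02 -7.19000e-02  4.27800e-01
  9.80000e-03  2.99985e+01  5.63800e-01] std [2.828e-01 3.113e-01 3.519e-01 2.410e-02 2.490e-02 4.260e-02 1.000e-04
 1.100e-03]
clock 19.15 [ 6.493e-01 -5.000e-04  7.080e-02]
clock: 19.55
tool_pos: [0.6493, -0.0005, 0.0707]
ee_rot: [2.273, 2.169, 0.001]
wrist_force: [-4.2, -0.5, 5.4]
grip_width: 0.565
gripper_force: 30.0
F M mean [-4.4147e+00  8.4900e-02  5.2418e+00 -4.9400e-02  8.2080e-01  1.6200e-02
  2.9999e+01  5.6350e-01] std [2.547e-01 3.250e-01 3.790e-01 2.760e-02 2.330e-02 4.200e-02 1.000e-04
 9.000e-04]
clock 19.75 [ 6.493e-01 -5.000e-04  7.070e-02]
```

```bash
cat > df.py <<'E'
import sys; from h import *
c=read_camera("side"); g=cv2.cvtColor(c["image"],cv2.COLOR_RGB2GRAY).astype(np.float32)
t=read_camera("top"); h=cv2.cvtColor(t["image"],cv2.COLOR_RGB2GRAY).astype(np.float32)
if sys.argv[1]=="ref": np.savez("ref.npz",g=g,h=h)
else:
    r=np.load("ref.npz")
    for n,a,b,boxes in (("side",r["g"],g,((255,115,300,150),(430,235,490,280))),("top",r["h"],h,((135,115,230,150),(420,135,500,175)))):
        for x0,y0,x1,y1 in boxes: 
            A,B=a[y0:y1,x0:x1],b[y0:y1,x0:x1]; print(n,(x0,y0),"diff",abs(A-B).mean().round(2),"shift",np.round(cv2.phaseCorrelate(A,B,cv2.createHanningWindow(A.shape[::-1],cv2.CV_32F))[0],2))
print("clock",observe()["clock"]); print("ski side ext",find_in("side","ski")[:1])
E
python3 -m creep '[[[50,0,0,-0.001,0],[50,0,0,-0.002,0],[50,0,0,-0.002,0],[50,0,0,-0.002,0]]]'; python3 fm.py 3; python3 df.py ref; python3 df.py cmp; python3 -m creep '[[[59,0,0,0,0],[61,0,0,0,0],[61,0,0,0,0]]]'; python3 df.py cmp
```

```text
clock: 20.15
tool_pos: [0.6493, -0.0005, 0.0707]
ee_rot: [2.273, 2.169, 0.0]
wrist_force: [-4.2, 0.1, 6.0]
grip_width: 0.565
gripper_force: 30.0
F M mean [-4.4659e+00 -6.3900e-02  5.3226e+00 -2.4700e-02  8.1600e-01  2.8300e-02
  2.9999e+01  5.6250e-01] std [3.195e-01 3.332e-01 6.429e-01 3.650e-02 3.980e-02 2.130e-02 1.000e-04
 1.500e-03]
clock 20.3 [ 6.493e-01 -5.000e-04  7.070e-02]
clock 20.4
ski side ext [{'extent': [274.3, 107.8, 456.5, 259.4], 'score': 0.93}]
side (255, 115) diff 0.97 shift [ 0.52 -0.02]
side (430, 235) diff 0.96 shift [0.05 0.58]
top (135, 115) diff 1.59 shift [-0.01  0.1 ]
top (420, 135) diff 1.53 shift [0.15 0.19]
clock 20.55
ski side ext [{'extent': [274.3, 107.3, 456.0, 258.7], 'score': 0.85}]
clock: 20.9
tool_pos: [0.6497, -0.0005, 0.0702]
ee_rot: [2.273, 2.168, 0.001]
wrist_force: [0.3, 0.1, 0.6]
grip_width: 0.607
gripper_force: 0.0
side (255, 115) diff 1.0 shift [0.49 0.05]
side (430, 235) diff 1.01 shift [-0.02  0.38]
top (135, 115) diff 1.59 shift [-0.15  0.12]
top (420, 135) diff 1.66 shift [ 0.1  -0.02]
clock 21.0
ski side ext [{'extent': [271.0, 110.3, 456.4, 256.4], 'score': 0.98}]
```

```bash
python3 -m creep '[[[65,0,0,0,0],[70,0,0,0,0],[76,0,0,0,0],[80,0,0,0,0],[80,0,0,0,0]]]'; python3 df.py cmp; python3 -m creep '[[[80,0,0,-0.02,0],[80,0,0,-0.06,0],[80,0,0,-0.12,0],[80,0,0,-0.2,0],[80,0,0,-0.3,0],[80,0,0,-0.4,0],[80,0,0,-0.5,0],[80,0,0,-0.6,0],[80,0,0,-0.65,0],[80,0,0,-0.65,0]]]'; python3 df.py cmp; python3 - <<'E'
from h import *
c=read_camera("side"); d=read_camera("top")
A=cv2.resize(c["image"][95:270,230:480],None,fx=2.4,fy=2.4)
B=cv2.resize(d["image"][90:200,130:510],(600,174))
cv2.imwrite("pics/fin.png",np.vstack([A,B])[:,:,::-1]); print(observe()["clock"])
E
```

```text
clock: 21.55
tool_pos: [0.6493, -0.0005, 0.0704]
ee_rot: [-2.273, -2.169, -0.0]
wrist_force: [-0.4, 0.2, 0.9]
grip_width: 0.799
gripper_force: 0.0
side (255, 115) diff 1.11 shift [0.51 0.01]
side (430, 235) diff 1.12 shift [0.07 0.54]
top (135, 115) diff 1.62 shift [-0.06 -0.09]
top (420, 135) diff 1.72 shift [0.11 0.02]
clock 21.65
ski side ext [{'extent': [270.0, 106.3, 456.5, 258.5], 'score': 0.95}]
clock: 22.7
tool_pos: [0.6501, -0.0006, 0.2028]
ee_rot: [2.271, 2.167, 0.004]
wrist_force: [-0.1, 0.3, 0.2]
grip_width: 0.802
gripper_force: 0.0
side (255, 115) diff 4.82 shift [0.6  0.05]
side (430, 235) diff 3.39 shift [-0.16  1.16]
top (135, 115) diff 5.22 shift [ 0.32 -0.25]
top (420, 135) diff 11.18 shift [0.22 0.09]
clock 22.8
ski side ext [{'extent': [274.6, 107.7, 455.0, 258.9], 'score': 0.64}]
22.95
```

View pics/fin.png

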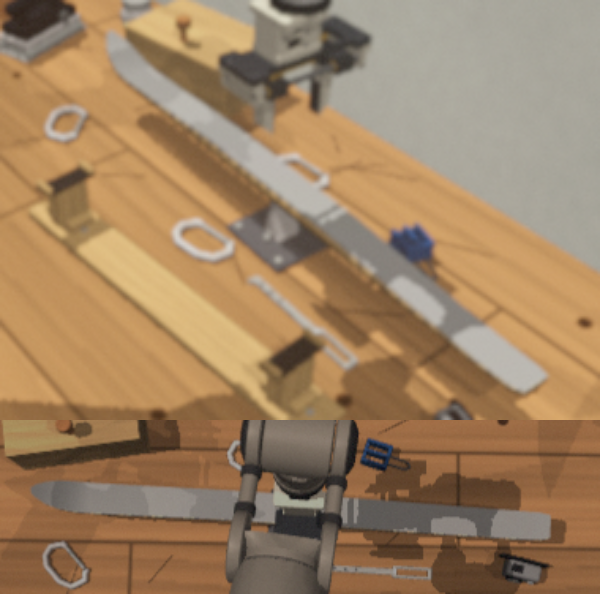

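The picture shows the ski resting on the stand, tip at panel (115,45) and tail at (530,380), with the gripper clear above it. The other objects are where they were. I'll check that it stays still for about a second before handing in.

```bash
python3 df.py ref; python3 -m creep '[[[80,0,0,0,0],[80,0,0,0,0],[80,0,0,0,0],[80,0,0,0,0],[80,0,0,0,0],[80,0,0,0,0],[80,0,0,0,0],[80,0,0,0,0],[80,0,0,0,0],[80,0,0,0,0]]]' >/dev/null; python3 df.py cmp
```

```text
clock 23.05
ski side ext [{'extent': [269.4, 107.7, 458.5, 259.0], 'score': 0.7}]
side (255, 115) diff 1.03 shift [0.46 0.02]
side (430, 235) diff 1.04 shift [0.08 0.66]
top (135, 115) diff 1.59 shift [-0.2   0.12]
top (420, 135) diff 1.63 shift [ 0.11 -0.07]
clock 24.2
ski side ext [{'extent': [272.2, 110.2, 458.7, 257.9], 'score': 0.78}]
```

```bash
python3 -c "from plant import *; print(job_done())"
```

```text
the job is handed in; nothing more can be done
None
```

The ski rests level by itself, square across the grey stand's edge. I felt its balance point about 19 mm towards the tail from mid-ski (give or take 1–2 mm). The robot is clear, nothing else was moved, and I handed the job in at about 24 s of the 64 s allowed.

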